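# Latch the white-parts carrier down on the sprung lift

### The arm

A 6-joint arm with a two-finger parallel gripper is mounted at the origin on the work surface. World frame = base frame: x ahead of the robot, y to its left, z up, the work surface at z = 0. Lengths are in m, angles in rad, forces in N, time in s.
With the tool pointing down it reaches from about 0.35 to 0.85 m from the base axis. Payload 8.1 kg.
Tool frame: the origin (TCP) lies at the centre of the arm's flange, where the gripper is bolted on; the fingertips stand 186 mm ahead of it and the grasp point (between the pads) lies 167 mm ahead of it; z points along the fingers, y is the direction in which the jaws open and shut (so a half turn about z gives the same grasp; the last joint's range is limited). The gripper opens to 93 mm and grips with 3 to 60 N. Pads are 15 mm wide; open, the fingers measure 128 mm over their backs; the gripper's body (75 mm by 188 mm) begins 65 mm behind the grasp point.
Start: joints at [1.195, 0.13, 1.488, -0, 1.523, -0.085], TCP at [0.172, 0.575, 0.405] pointing down, gripper open.
Joint ranges: [-2.96, 2.96], [-0.89, 2.26], [0.02, 2.5], [-1.34, 4.48], [0, 2.73], [-2.66, 2.66]. Speed limits (rad/s): [2.39, 2.39, 2.79, 3.14, 3.14, 3.14].

### API

Orientations are given as a rotation vector (axis times angle).
In Python, from plant import robot, viewer, order gives the robot as it stands.
- The arm moves only by the tool apply_moves, never from a script. Its argument "deltas" is a list of rows, each a list of 3 entries, a list of its own where there are three numbers: the finger opening in mm, from 0 to 93, then the shift along the tool's x, y, z in mm, then the turn about the tool's z in rad. In form: [[grip, [dx, dy, dz], yaw], ...]. A call has 1 to 5 rows; each row shifts and turns the commanded pose from where the row before left it, along the tool's axes as they then stand; what a row does not reach is not made up. A row lasts 1/8 s, in which the tool goes at most 62.5 mm and 10.7 degrees, less where a joint would pass 70% of its speed; a pose out of reach is approached as far as the arm can. A call is refused whole if a number of a shift passes 62.5 or a number of a turn 0.188, either way. A call with a gripper value outside its range is refused whole. The fingers move at their own pace and stop on an object; "grip_force" is the grip in N (left out, the last holds). Time passes only in rows, so rows that do not move let the fingers close. It gives the time, the measured TCP pose, the force and the opening at its end, in the units of the state.
- robot.read_state(): the state, without advancing time (a new reading comes with each control period).
- viewer.read_camera(name): name is "scene" or "top"; returns the picture (384x512x3 uint8, blue, green, red); there is no depth.
- viewer.get_calibration(name): a dict with "fx", "fy", "cx", "cy" (pixels), "R" (3x3) and "t" (3): a world point X has camera coordinates R X + t. Camera axes: x right, y down, z forward; pixel columns grow to the right and rows downward; lengths in m; the calibration is good to about 2 mm. A picture is of the moment at which its call begins. get_calibration takes no time and is no camera call.
- order.close_job(): hands the job in, once; it reports no verdict.
The state is a dict: "t": time; "q": joint angles; "dq": joint speeds; "joint_torque": joint torques, N m; "tool_pos": TCP position; "orientation": TCP orientation; "force": force on the tool from outside, world axes, zero at the start; "wrist_torque": the same for the moment, N m; "opening": finger opening in m.
Only numpy, scipy, OpenCV 4.12 (cv2) and the standard library are available. Lean on these libraries where they do the work, as an engineer would, in place of code of your own. Each camera call takes 0.05 s, during which the arm holds its last target. There are 200 camera calls.

### The job

Pick up the black carrier that is filled with white parts (not the blue-parts one or the empty one) and set it on the raised white platform of the green lift, lined up with the yellow corner marks. Push it steadily down, without slamming, until the orange catch snaps over the platform's edge and keeps it down, then let go.

Things in the scene. Friction and masses are not known exactly. Their poses are not given: they have to be found in the camera images.
- white_carrier_grip (a point): On the wanted carrier's grip bar, 40 mm above its underside, centred. Loose black plate 100 (x) x 70 (y) x 12 mm, about 0.3 kg, with two rows of five white parts up to 20 mm high. Yellow grip bar in the middle: 50 mm long (x), 16 mm wide (y: grip across this), 12 to 60 mm above the underside. z up. May go on turned half round. Two like carriers (blue parts; empty) stand near.
- platform_top (a point): Centre of the upper face of the lift's white platform, 170 (x) x 120 (y) x 10 mm; moves with it; 86 mm above the bench when raised. x points to the end with the orange catch, z up. Yellow corner marks frame the carrier's place: centred here, its 100 mm side along x. Below is a fixed green base, 250 x 140 mm.
- lift (a joint): How far the platform is pushed down (m): 0 raised, end stop 0.034. Sprung: the carrier's weight alone sinks it under 5 mm, pushing it down takes up to about 15 N more. At 0.028 the orange catch, pushed aside by the sinking edge, springs back 7 mm over the platform's end; let go then and it stays near 0.028. The catch stands no higher than the raised platform.
Not all that is in view belongs to the job. Leave any pink look-alike of the part that bears white_carrier_grip alone.

How it is judged:
On the way:
1. the white-parts carrier stands on the platform while that is still up, not yet latched (pushed down less than 20 mm) (value of joint lift below 0.02 m and horizontal distance between white_carrier_grip and platform_top below 0.04 m and z of white_carrier_grip in the frame of platform_top below 0.045 m), for 0.05 s.
At the end, for the whole second after the job is handed in: The platform is latched down (pushed down more than 24 mm and still) with the white-parts carrier standing flat on it, centred on the marks within 18 mm along each of the platform's sides and lined up with them within 12 degrees (either way round) (value of joint lift above 0.024 m and velocity of joint lift between -0.02 and 0.02 m/s and x of white_carrier_grip in the frame of platform_top between -0.018 and 0.018 m and y of white_carrier_grip in the frame of platform_top between -0.018 and 0.018 m and z of white_carrier_grip in the frame of platform_top between 0.035 and 0.045 m and angle between white_carrier_grip's own z axis and vertical below 0.1 rad and angle between the x axis of white_carrier_grip and the x axis of platform_top, either way round below 0.22 rad); the robot touches nothing.
It fails at once if the platform is slammed down (faster than 0.5 m/s) (velocity of joint lift above 0.5 m/s).
It also fails if it takes over 38 s, if anything falls off the work surface, if the arm or the gripper's body presses on something with over 40 N, if the wrist force passes 120 N, or if a joint passes its speed limit or range.

## Working session

There is one attempt and no reset: what is moved stays moved. The work goes in short steps, Python scripts to look and compute and a tool call to move; the robot and the scene stay as the last step left them, time stands still between calls to the robot, and variables do not carry over. Pictures are saved under pics/ and viewed, about 8 in all and at most 12, crops included, and the job is handed in when it is done.

Besides the shell and the picture viewer there is one more tool, called as name(argument=value, ...) on one line, values as JSON. apply_moves: Moves the arm, as the interface text tells. Its arguments: {"type":"object","properties":{"deltas":{"type":"array"},"grip_force":{"type":"number"}},"required":["deltas"]}

```bash
mkdir -p pics
python3 - <<'E'
from plant import robot, viewer, order
import cv2,numpy as np
for n in("scene","top"):
    cv2.imwrite(f"pics/{n}0.png",viewer.read_camera(n))
    c=viewer.get_calibration(n); print(n,{k:np.round(v,3).tolist() for k,v in c.items()})
print(robot.read_state())
E
```

```text
scene {'fx': 460.478, 'fy': 460.478, 'cx': 254.135, 'cy': 194.451, 'R': [[0.816, 0.578, -0.009], [0.416, -0.598, -0.686], [-0.402, 0.556, -0.728]], 't': [-0.441, -0.065, 1.516]}
top {'fx': 427.763, 'fy': 427.763, 'cx': 259.226, 'cy': 195.049, 'R': [[0.003, -1.0, -0.018], [-0.989, -0.0, -0.146], [0.146, 0.018, -0.989]], 't': [0.111, 0.486, 1.053]}
{'t': 0.1, 'q': array([ 1.19463538e+00,  1.31137523e-01,  1.48917943e+00, -2.03589919e-07,
        1.52304898e+00, -8.53986297e-02]), 'dq': array([-1.97042087e-04, -1.84122631e-03, -1.66355375e-03,  8.03600363e-06,
       -1.27495380e-03,  8.87908688e-04]), 'joint_torque': array([ 1.03979790e-03, -5.61347687e+01, -4.93088830e+01,  7.68804015e-02,
        2.93468556e-02, -5.09741130e-05]), 'tool_pos': array([0.17190874, 0.57462278, 0.40375613]), 'orientation': array([-4.55062281e-01, -3.10804894e+00,  2.71133218e-03]), 'force': array([-0.25498938,  0.94808928, -0.66537481]), 'wrist_torque': array([ 0.00776916,  0.03020075, -0.03824623]), 'opening': 0.09253820397163871}
```

View pics/scene0.png

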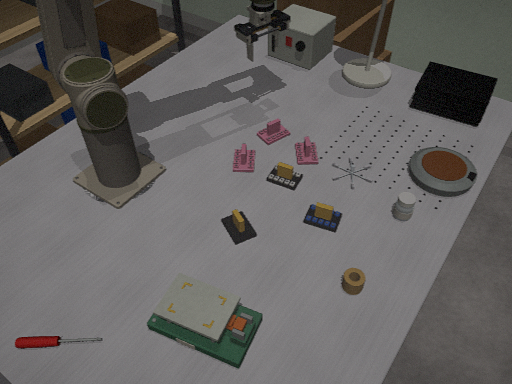

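View pics/top0.png

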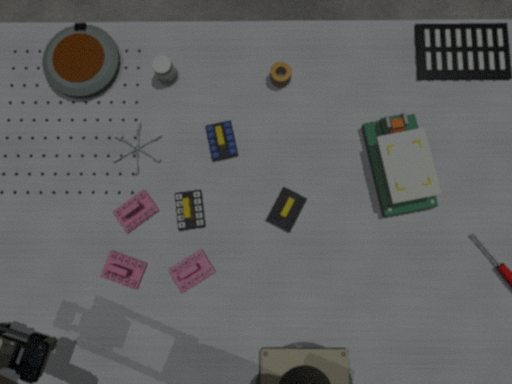

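Candidates in the top view are: white-parts carrier (190,210), blue-parts carrier (222,140), empty carrier (287,209), and pink look-alikes at (136,211), (124,268) and (192,270). I choose (190,210), which is (285,176) in the scene view. The lift is at (405,165) in the top view.

```bash
cat > h.py <<'E'
import cv2,numpy as np
from plant import robot,viewer,order
def ray(n,uv,z):
    c=viewer.get_calibration(n);R=np.array(c["R"]);t=np.array(c["t"])
    C=-R.T@t; d=R.T@np.array([(uv[0]-c["cx"])/c["fx"],(uv[1]-c["cy"])/c["fy"],1])
    return C+d*(z-C[2])/d[2]
def yellow(im,roi,lo=(18,90,90),hi=(35,255,255)):
    x0,y0,x1,y1=roi
    m=cv2.inRange(cv2.cvtColor(im[y0:y1,x0:x1],cv2.COLOR_BGR2HSV),lo,hi)
    n,_,st,ce=cv2.connectedComponentsWithStats(m)
    return m,[(st[i,4],ce[i]+[x0,y0]) for i in range(1,n) if st[i,4]>3]
def tool_axes():
    s=robot.read_state();R=cv2.Rodrigues(s["orientation"])[0]
    return s,R
E
python3 - <<'E'
from h import *
T=cv2.imread("pics/top0.png");S=cv2.imread("pics/scene0.png")
for n,im,rg,rp in(("top",T,(170,185,210,235),(375,125,440,205)),("scene",S,(265,158,305,190),(155,275,245,335))):
    m,b=yellow(im,rg); print(n,"bar",b)
    p=np.argwhere(m)[:,::-1]+rg[:2]; r=cv2.minAreaRect(p.astype(np.float32)); print(r,[ray(n,q,.06).round(4).tolist() for q in cv2.boxPoints(r)])
    for a,q in yellow(im,rp,(18,60,90))[1]: print(a,q.round(1),ray(n,q,.086).round(4))
    # platform white quad
    x0,y0,x1,y1=rp
# platform corners from top
a=cv2.resize(T[175:245,150:240],None,fx=4.4,fy=4.4,interpolation=cv2.INTER_CUBIC)
b=cv2.resize(T[105:220,355:445],None,fx=4.4,fy=4.4,interpolation=cv2.INTER_CUBIC)
o=np.zeros((520,800,3),np.uint8);o[:a.shape[0],:a.shape[1]]=a;o[:b.shape[0],400:400+b.shape[1]]=b[:520];cv2.imwrite("pics/c1.png",o)
s,R=tool_axes();print(R.round(3))
E
```

```text
top bar [(np.int32(122), array([185.96721311, 207.67213115]))]
((185.87692260742188, 207.51541137695312), (19.349416732788086, 6.325770854949951), 82.87498474121094) [[0.4739, 0.3049, 0.06], [0.4759, 0.2892, 0.06], [0.4278, 0.2819, 0.06], [0.4258, 0.2975, 0.06]]
36 [417.4 142.1] [ 0.61   -0.2782  0.086 ]
34 [389.4 147.8] [ 0.5957 -0.2091  0.086 ]
36 [427.8 181.8] [ 0.5108 -0.2982  0.086 ]
38 [399.3 187.4] [ 0.4972 -0.2287  0.086 ]
scene bar [(np.int32(113), array([284.76106195, 168.57522124])), (np.int32(8), array([280.   , 174.625]))]
((283.8500061035156, 169.9499969482422), (15.495158195495605, 12.649109840393066), 18.43494987487793) [[0.4473, 0.2414, 0.06], [0.4274, 0.2943, 0.06], [0.4778, 0.3016, 0.06], [0.4962, 0.2491, 0.06]]
29 [185.7 284.7] [ 0.4992 -0.2299  0.086 ]
32 [222.8 299.5] [ 0.5985 -0.2102  0.086 ]
37 [170.7 308.2] [ 0.5126 -0.2986  0.086 ]
37 [208.5 324.4] [ 0.6114 -0.2798  0.086 ]
[[-0.958  0.287 -0.001]
 [ 0.287  0.958 -0.002]
 [ 0.    -0.002 -1.   ]]
```

View pics/c1.png

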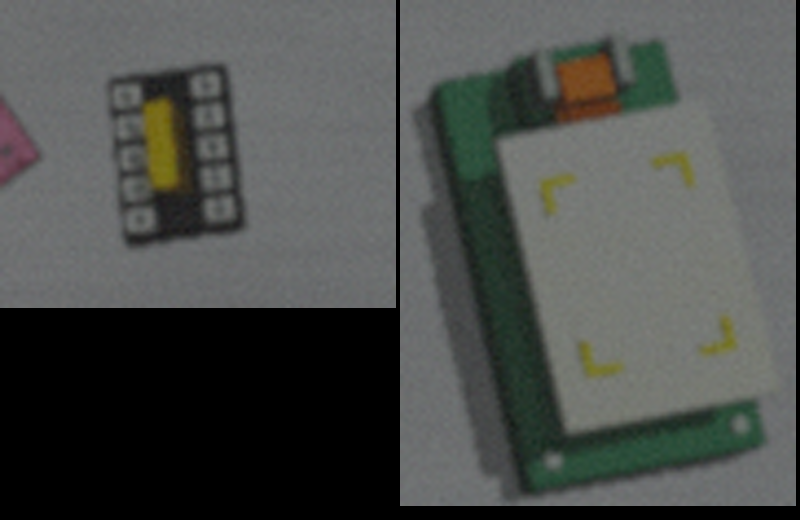

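The crop confirms the choice: two rows of white parts, with the yellow bar at about (0.451, 0.293) and yaw about 7.5°. The platform centre is about (0.5545, -0.254) with yaw 11.4°, and the catch is at its +x end. Moving above the carrier.

apply_moves(deltas=[[60, [-50, -27, 0], 0], [60, [-50, -27, 0], 0], [60, [-50, -27, 0], 0], [60, [-50, -27, 0], 0], [60, [-50, -27, 0], 0]], grip_force=40)

```text
t: 0.72
tool_pos: [0.3737, 0.3723, 0.4044]
orientation: [-0.455, -3.108, 0.0]
force: [0.7, 0.0, 0.2]
opening: 0.0599
```

apply_moves(deltas=[[60, [-49, -27, 0], 0], [60, [-49, -28, 0], 0], [60, [0, 0, 0], -0.14], [60, [0, 0, 30], -0.14], [60, [0, 0, 30], -0.14]])

```text
t: 1.35
tool_pos: [0.4511, 0.2927, 0.3439]
orientation: [-0.209, 3.134, 0.0]
force: [-0.8, 1.2, -0.1]
opening: 0.0596
```

```bash
cat > m.py <<'E'
from h import *
import sys
# target x y yaw(deg of bar): remaining shift in tool mm, turn rad
x,y,a=map(float,sys.argv[1:4])
s,R=tool_axes()
d=R.T@(np.array([x,y,0])-s["tool_pos"]*[1,1,0])*1000
yt=np.arctan2(R[1,1],R[0,1]); e=np.radians(a+90)-yt; e=(e+np.pi/2)%np.pi-np.pi/2
print("t",s["t"],"pos",s["tool_pos"].round(4),"tool d",d.round(1),"turn",round(-e,3),"q",s["q"].round(2),"F",s["force"].round(1),"op",round(s["opening"],4),"R",R.round(3).tolist())
E
python3 m.py 0.4508 0.2934 7.5
python3 - <<'E'
from h import *
a=viewer.read_camera("top")[150:270,120:260];b=viewer.read_camera("scene")[100:220,220:360]
cv2.imwrite("pics/c2.png",cv2.resize(np.vstack([a,b]),None,fx=2.5,fy=2.5,interpolation=cv2.INTER_CUBIC))
E
```

```text
t 1.35 pos [0.4511 0.2927 0.3439] tool d [0.2 0.8 0. ] turn 0.002 q [ 0.48 -0.    1.74  0.    1.41 -1.22] F [-0.8  1.2 -0.1] op 0.0596 R [[-0.991, -0.133, 0.0], [-0.133, 0.991, 0.0], [-0.0, 0.0, -1.0]]
```

View pics/c2.png

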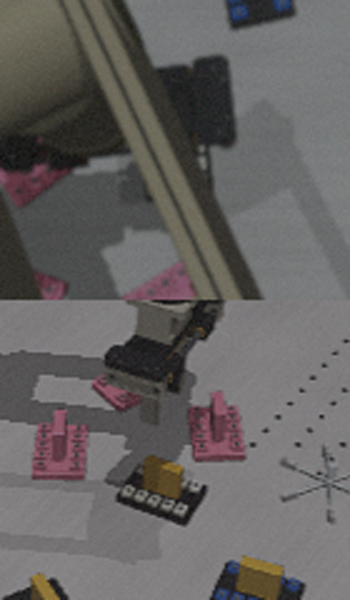

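The scene view shows the gripper above the wanted carrier, with the bar at about (165,475) in the crop. The arm blocks the top view. Descending 134 mm, then gripping.

apply_moves(deltas=[[60, [0, 1, 40], 0], [60, [0, 0, 40], 0], [60, [0, 0, 30], 0], [60, [0, 0, 15], 0], [60, [0, 0, 9], 0]])

```text
t: 2.08
tool_pos: [0.4511, 0.2942, 0.2111]
orientation: [-0.201, 3.135, 0.0]
force: [0.4, 0.5, 0.4]
opening: 0.0604
```

apply_moves(deltas=[[0, [0, 0, 0], 0], [0, [0, 0, 0], 0], [0, [0, 0, 0], 0], [0, [0, 0, 0], 0], [0, [0, 0, 0], 0]])

```text
t: 2.7
tool_pos: [0.4509, 0.294, 0.211]
orientation: [-0.203, 3.135, 0.0]
force: [1.1, 1.0, -0.3]
opening: 0.0157
```

apply_moves(deltas=[[0, [0, 0, -20], 0], [0, [0, 0, -40], 0], [0, [0, 0, -40], 0], [0, [0, 0, -40], 0], [0, [0, 0, 0], 0]])

```text
t: 3.32
tool_pos: [0.4518, 0.2946, 0.3544]
orientation: [-0.202, 3.129, 0.004]
force: [-0.1, 0.3, -3.3]
opening: 0.0155
```

```bash
python3 m.py 0.5545 -0.254 11.4
python3 - <<'E'
from h import *
b=viewer.read_camera("scene")[80:230,190:390]
cv2.imwrite("pics/c3.png",cv2.resize(b,None,fx=3,fy=3,interpolation=cv2.INTER_CUBIC))
E
```

```text
t 3.325 pos [0.4518 0.2946 0.3544] tool d [ -31.2 -557.2   -1.1] turn -0.07 q [ 0.48 -0.01  1.72  0.    1.42 -1.22] F [-0.1  0.3 -3.3] op 0.0155 R [[-0.992, -0.129, 0.006], [-0.129, 0.992, 0.003], [-0.006, 0.002, -1.0]]
```

View pics/c3.png

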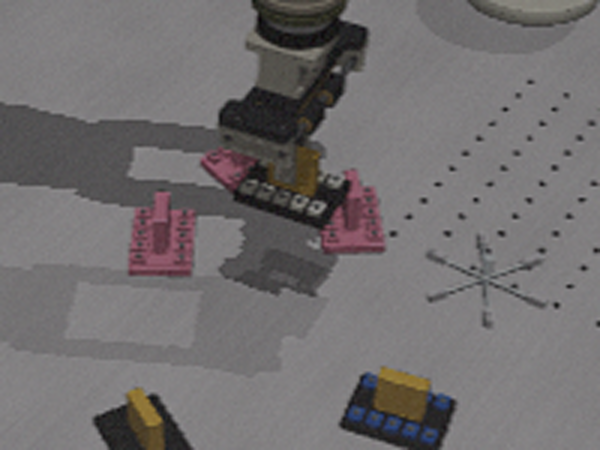

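The carrier is held level and lifted (force -3.3 N). Moving to the lift.

apply_moves(deltas=[[0, [-1, -25, 0], 0], [0, [-3, -45, 0], 0], [0, [-3, -52, 0], 0], [0, [-3, -52, 0], 0], [0, [-3, -52, 0], 0]])

```text
t: 4.0
tool_pos: [0.492, 0.07, 0.3478]
orientation: [0.203, -3.131, -0.0]
force: [0.2, -0.1, -2.5]
opening: 0.0159
```

apply_moves(deltas=[[0, [-3, -52, 0], 0], [0, [-3, -52, 0], 0], [0, [-3, -52, 0], 0], [0, [-3, -52, 0], 0], [0, [-3, -52, 0], 0]])

```text
t: 4.62
tool_pos: [0.5405, -0.1858, 0.3476]
orientation: [0.202, -3.131, -0.003]
force: [0.6, 1.0, -1.6]
opening: 0.0154
```

apply_moves(deltas=[[0, [-2, -45, 0], 0], [0, [-1, -26, 0], 0], [0, [0, 0, 0], -0.035], [0, [0, 0, 0], -0.035], [0, [0, 0, 0], 0]])

```text
t: 5.25
tool_pos: [0.5532, -0.2532, 0.3498]
orientation: [0.315, -3.125, -0.002]
force: [0.6, 0.1, -2.8]
opening: 0.0157
```

```bash
python3 m.py 0.5545 -0.254 11.4
python3 - <<'E'
from h import *
b=viewer.read_camera("scene")[200:384,110:310];a=viewer.read_camera("top")[90:240,340:512]
cv2.imwrite("pics/t4.png",a);cv2.imwrite("pics/s4.png",b)
o=np.zeros((184,372,3),np.uint8);o[:,:200]=b;o[:150,200:]=a
cv2.imwrite("pics/c4.png",cv2.resize(o,None,fx=2.1,fy=2.1,interpolation=cv2.INTER_CUBIC))
E
```

```text
t 5.25 pos [ 0.5532 -0.2532  0.3498] tool d [-1.1 -1.  -0. ] turn 0.002 q [-0.51  0.18  1.53  0.    1.43 -2.29] F [ 0.6  0.1 -2.8] op 0.0157 R [[-0.98, -0.2, -0.001], [-0.2, 0.98, 0.001], [0.001, 0.001, -1.0]]
```

View pics/c4.png

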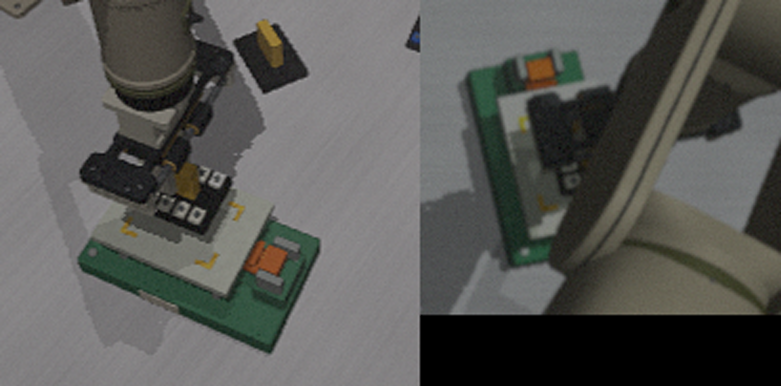

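The carrier hangs over the marks, aligned. Contact should come at TCP z of about 0.297, so I lower to about 0.296 gently and check.

apply_moves(deltas=[[0, [-1, -1, 20], 0], [0, [0, 0, 20], 0], [0, [0, 0, 8], 0], [0, [0, 0, 4], 0], [0, [0, 0, 2], 0]])

```text
t: 5.98
tool_pos: [0.5546, -0.2552, 0.297]
orientation: [-0.312, 3.126, -0.0]
force: [-2.6, 0.5, 0.8]
opening: 0.0159
```

apply_moves(deltas=[[0, [0, 0, 2], 0], [0, [0, 0, 2], 0], [0, [0, 0, 0], 0], [0, [0, 0, 0], 0], [0, [0, 0, 0], 0]])

```text
t: 6.6
tool_pos: [0.5547, -0.2553, 0.2933]
orientation: [-0.312, 3.125, -0.001]
force: [-1.4, 0.3, 5.0]
opening: 0.0161
```

```bash
python3 m.py 0.5545 -0.254 11.4
python3 - <<'E'
from h import *
b=viewer.read_camera("scene")[230:360,120:280]
cv2.imwrite("pics/c5.png",cv2.resize(b,None,fx=4,fy=4,interpolation=cv2.INTER_CUBIC))
E
```

```text
t 6.6 pos [ 0.5547 -0.2553  0.2933] tool d [-0.1  1.3 -0. ] turn 0.0 q [-0.52  0.23  1.58 -0.    1.33 -2.29] F [-1.4  0.3  5. ] op 0.0161 R [[-0.98, -0.198, 0.001], [-0.198, 0.98, -0.001], [-0.001, -0.001, -1.0]]
```

View pics/c5.png

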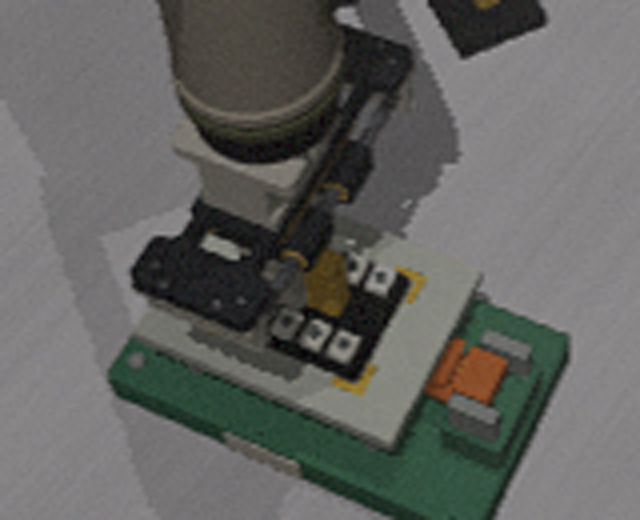

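The carrier stands on the platform inside the marks, with contact force +5 N and the platform about 3 mm down. Pushing steadily at about 40 mm/s with a firmer grip.

apply_moves(deltas=[[0, [0, 0, 3], 0], [0, [0, 0, 5], 0], [0, [0, 0, 5], 0], [0, [0, 0, 5], 0], [0, [0, 0, 4], 0]], grip_force=60)

```text
t: 7.28
tool_pos: [0.5547, -0.2553, 0.2716]
orientation: [-0.312, 3.125, -0.001]
force: [-3.2, 1.5, 9.8]
opening: 0.0155
```

apply_moves(deltas=[[0, [0, 0, 3], 0], [0, [0, 0, 2], 0], [0, [0, 0, 2], 0], [0, [0, 0, 0], 0], [0, [0, 0, 0], 0]])

```text
t: 7.9
tool_pos: [0.5548, -0.2553, 0.2647]
orientation: [-0.312, 3.125, -0.001]
force: [-2.4, 0.2, 7.8]
opening: 0.0156
```

```bash
python3 m.py 0.5545 -0.254 11.4
python3 - <<'E'
from h import *
b=viewer.read_camera("scene")[230:360,120:280]
cv2.imwrite("pics/c6.png",cv2.resize(b,None,fx=4,fy=4,interpolation=cv2.INTER_CUBIC))
E
```

```text
t 7.9 pos [ 0.5548 -0.2553  0.2647] tool d [-0.   1.3 -0. ] turn 0.0 q [-0.52  0.26  1.6  -0.    1.28 -2.29] F [-2.4  0.2  7.8] op 0.0156 R [[-0.98, -0.198, 0.001], [-0.198, 0.98, -0.001], [-0.001, -0.001, -1.0]]
```

View pics/c6.png

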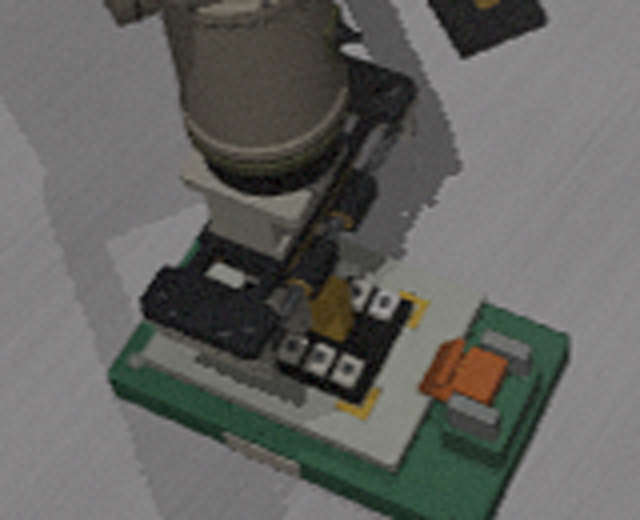

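The orange catch at (440,370) now overlaps the platform edge, and the force dropped from 9.8 N to 7.8 N, which fits a snap. I ease up 5 mm still gripping: if latched, the force should turn to a pull.

apply_moves(deltas=[[0, [0, 0, -2], 0], [0, [0, 0, -1], 0], [0, [0, 0, -1], 0], [0, [0, 0, 0], 0], [0, [0, 0, 0], 0]])

```text
t: 8.57
tool_pos: [0.5548, -0.2553, 0.2687]
orientation: [-0.312, 3.125, -0.001]
force: [-2.5, 1.2, 7.1]
opening: 0.0159
```

apply_moves(deltas=[[0, [0, 0, -0.5], 0], [22, [0, 0, 0], 0], [30, [0, 0, 0], 0], [50, [0, 0, 0], 0], [50, [0, 0, 0], 0]])

```text
t: 9.2
tool_pos: [0.5544, -0.2551, 0.268]
orientation: [0.312, -3.126, -0.0]
force: [0.0, 0.9, -0.8]
opening: 0.0456
```

apply_moves(deltas=[[50, [0, 0, -10], 0], [50, [0, 0, -30], 0], [50, [0, 0, -50], 0], [50, [0, 0, -50], 0], [50, [0, 0, 0], 0]])

```text
t: 9.82
tool_pos: [0.5555, -0.2557, 0.4154]
orientation: [-0.312, 3.117, -0.01]
force: [0.3, 0.4, -0.0]
opening: 0.0499
```

apply_moves(deltas=[[50, [0, 50, 0], 0], [50, [0, 60, 0], 0], [50, [0, 60, 0], 0], [50, [0, 50, 0], 0], [50, [0, 0, 0], 0]])

```text
t: 10.45
tool_pos: [0.5102, -0.0366, 0.4079]
orientation: [0.319, -3.125, -0.001]
force: [0.3, 0.5, -0.0]
opening: 0.0499
```

Run:
```python
from h import *
S=viewer.read_camera("scene");T=viewer.read_camera("top")
cv2.imwrite("pics/s7.png",S);cv2.imwrite("pics/t7.png",T)
for n,im,rp in(("top",T,(375,125,440,205)),("scene",S,(155,275,245,345))):
    for a,q in yellow(im,rp,(18,60,90))[1]: print(n,a,q.round(1),"z58",ray(n,q,.058).round(4),"z118",ray(n,q,.118).round(4))
b=S[250:360,130:280];a=T[105:215,355:445]
cv2.imwrite("pics/c7.png",cv2.resize(np.hstack([b,a]),None,fx=3.3,fy=3.3,interpolation=cv2.INTER_CUBIC))
```

```text
scene 26 [187.2 290.6] z58 [ 0.4991 -0.2292  0.058 ] z118 [ 0.529  -0.2532  0.118 ]
scene 281 [195.4 302.1] z58 [ 0.5368 -0.2421  0.058 ] z118 [ 0.5644 -0.2652  0.118 ]
scene 34 [223.2 305.5] z58 [ 0.598  -0.2106  0.058 ] z118 [ 0.622  -0.2356  0.118 ]
scene 33 [172.3 314.2] z58 [ 0.5127 -0.2989  0.058 ] z118 [ 0.5418 -0.3187  0.118 ]
scene 41 [209.7 329.9] z58 [ 0.6113 -0.2788  0.058 ] z118 [ 0.6345 -0.2998  0.118 ]
```

View pics/c7.png

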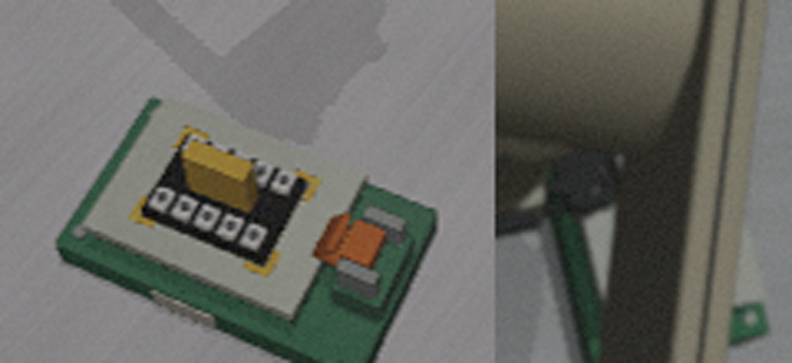

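Released and clear: the carrier sits within the four marks and the catch is over the edge. Casting the marks onto z = 0.058 gives the same x and y as before pressing, within about 1 mm, so the lift is near 28 mm down. Handing in.

```bash
python3 -c "
from plant import order,robot
print(robot.read_state()['force']);print(order.close_job())"
```

```text
[-0.1126292   0.23605992  0.7140155 ]
the job is handed in; nothing more can be done
None
```

I put the white-parts carrier on the raised platform inside the yellow marks, pushed it down at about 40 mm/s until the orange catch snapped over the edge, then let go. I moved the gripper clear and handed the job in at about 10.5 s; no verdict is reported.

- **Latch:** In the last scene picture the catch overlaps the platform's edge. The corner marks, cast onto z = 0.058, match their first positions within about 1 mm, so the platform is held about 28 mm down.
- **Carrier:** It looks flat and square inside all four marks. This was judged by eye; I did not measure its final offset or tilt separately.
- **Robot:** The wrist force was about 0 N after release, and the gripper was well away from the lift.
- **Checks that failed or disagreed:** The arm blocked the top view at the end, so the final check uses the scene camera only. When I eased up while still gripping, I expected a pull, but the force still read 7 N of push. It went to zero once the fingers opened, and the later picture showed the latch holding.

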